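Seat the slotted coupling on the hidden drive blade of the pump-test jig

TASK

Press the release pad on the front of the clamshell test jig so that its lid springs open. Then set the slotted drive coupling, grip bar up, into the jig's round well and turn it under light pressure, never forcing it, until its slot finds the drive blade and it drops fully home; let go of it, leave the lid open, and leave the bearing, the bolt and the steel block where they are.

Things in the scene. Friction and masses are not known exactly. Their poses are not given: they have to be found in the camera images.
- jig: The test jig, fixed to the bench: an aluminium block 136 x 110 mm, top face 50 mm above the bench, under a grey hinged lid shell (shut, its top is 92 mm above the bench). Origin on the axis of the round well, at bench level; z up, x points to the hinge, -x to the release pad. The block reaches from x = -64 to +72 mm.
- jig_top (a point): Centre of the well's mouth, level with the jig's top face, 50 mm above the bench; axes as the jig's. The well is 53 mm across, 28 mm deep, with a 3 mm chamfer at the mouth.
- well_floor (a point): Centre of the well's floor, 22 mm above the bench; axes as the jig's, not the blade's. Across it stands the drive blade: 38 mm long, 8 mm wide, 9 mm high, edges chamfered 1.5 mm, held fast by a brake. Its direction differs each time, within 0.6 rad either side of the jig's x axis, and is not given: find it by touch (or look into the open well).
- lid (a joint): Lid hinge, rad: 0 shut and latched, 2.2 fully open at its stop. The hinge lies 76 mm behind the well axis (jig +x), 50 mm above the bench. The lid springs open by itself when the latch lets go, in about a second, and then leans back behind the well, clear of the space above it.
- latch (a joint): Release latch rocker, rad: 0 at rest, about 0.2 lets the lid go, 0.3 fully pressed; it springs back.
- latch_pad (a point): Middle of the top of the black release pad on the jig's -x side, 107 mm in front of the well axis, 47.5 mm above the bench; the pad is 36 mm wide (jig y) and 42 mm long. Press straight down here: about 4 to 6 N; it lets go after about 7 mm and stops at about 11 mm.
- coupling_mid (a point): The loose steel coupling, about 0.24 kg, standing on the bench: a drum 48 mm across, 30 mm high, and on it a dark upright grip bar 44 mm long (x), 13 mm thick (y), 28 mm high. This point is on its axis, half-way up, 29 mm above the underside; z up, x along the bar. A half turn about z makes no difference. Fully home this point is 51 mm above the bench; on top of the blade, 60 mm.
- coupling_slot (a point): Middle of the coupling's underside, on its axis; axes as coupling_mid. A slot 13 mm wide and 11 mm deep runs right across the underside along x, parallel to the bar. It slips over the blade when within about 0.1 rad of the blade's direction, and the coupling then drops 9 mm onto the floor of the well.
- bearing: Bystander: a ball bearing 52 mm across, 15 mm high, lying flat; origin under its centre.
- bolt: Bystander: a brass-coloured bolt with nut, 22 mm across, 63 mm high, standing on its head; origin under its centre.
- steel_block: Bystander: a dull steel block 45 x 56 x 42 mm; origin under its centre.
Not all that is in view belongs to the job. What is shaped like the part that bears coupling_mid but turquoise is not meant.

How it is judged (in metres and radians):
On the way:
1. the latch is pressed and the lid springs open (value of joint lid above 1.9 rad), for 0.2 s.
At the end, for the whole second after the job is handed in: the coupling is fully home on the drive blade (its middle within 3.5 mm of its seated height, within 5 mm of the well axis, upright within 0.08 rad), at rest and released, and the lid stands open (over 1.9 rad) (z of coupling_mid in the frame of jig between 0.045 and 0.0545 m and horizontal distance between coupling_mid and jig_top below 0.005 m and angle between coupling_mid's own z axis and vertical below 0.08 rad and value of joint lid above 1.9 rad and linear speed of coupling below 0.02 m/s); the robot touches nothing.
It fails at once if the coupling is forced against the jig or its drive blade (more than 150 N) (contact force between coupling and jig above 150 N).
It fails at once if the bearing is pushed from its place (more than 25 mm) (distance of bearing from where it was at the start of the episode above 0.025 m).
It fails at once if the bolt is pushed from its place (more than 25 mm) (distance of bolt from where it was at the start of the episode above 0.025 m).
It fails at once if the steel block is pushed from its place (more than 25 mm) (distance of steel_block from where it was at the start of the episode above 0.025 m).
It also fails if it takes over 61 s, if anything falls off the work surface, if the arm or the gripper's body presses on something with over 40 N, if the wrist force passes 120 N, or if a joint passes its speed limit or range.

ROBOT

A 6-joint arm with a two-finger parallel gripper is mounted at the origin on a cart in front of the work surface, level with it; the furniture and walls round the work are solid. World frame = base frame: x ahead of the robot, y to its left, z up, the work surface at z = 0. Lengths are in mm, angles in rad, forces in N, time in s.
With the tool pointing down it reaches from about 400 to 925 mm from the base axis. Payload 12.5 kg.
Tool frame: the origin (TCP) lies on the mounting face of the last link; the fingertips stand 190 mm ahead of it and the grasp point (between the pads) lies 171 mm ahead of it; z points along the fingers, y is the line along which they close (so a half turn about z gives the same grasp; the last joint's range is limited). The gripper opens to 95 mm and grips with 3 to 60 N. Pads are 20 mm wide; open, the fingers measure 119 mm over their backs; the gripper's body (75 mm by 180 mm) begins 59 mm behind the grasp point.
Start: joints at [-0.106, 0.491, 1.559, -0, 1.092, -0.106], TCP at [625, 0.023, 404.761] pointing down, gripper open.
Joint ranges: [-3.1, 3.1], [-0.84, 2.19], [0.05, 2.79], [-1.13, 4.28], [0.06, 2.93], [-2.69, 2.69]. Speed limits (rad/s): [2.22, 2.22, 2.79, 3.14, 3.14, 3.14].

INTERFACE

Orientations are given as [roll, pitch, yaw] about the fixed x, y, z axes, in that order (R = Rz(yaw) Ry(pitch) Rx(roll)).
In Python, from cell import env gives the robot as it stands.
- The arm moves only by the tool carry_out, never from a script. Its argument "series" is a list of rows, each a list of 5 numbers: the shift along the tool's x, y, z in m, then the turn about the tool's z in degrees, then the opening, from 0 (shut) to 1 (fully open). A call has 1 to 20 rows; each row is the pose to reach, as a shift and turn from the pose commanded when the call began, along the tool's axes at that moment; what a row does not reach only later rows make up. A row lasts 1/8 s, in which the tool goes at most 62.5 mm and 10.7 degrees, less where a joint would pass 70% of its speed; a pose out of reach is approached as far as the arm can. A call with a gripper value outside its range is refused whole. The fingers move at their own pace and stop on an object; the grip force is fixed at half the most. Time passes only in rows, so rows that repeat a pose let the fingers close. It gives the time, the measured TCP pose, the force, the opening and the grip force at its end, in the units of the state.
- env.state(): the state, without advancing time (a new reading comes with each control period).
- env.read_camera(name): name is "scene" or "side" or "wrist"; returns (picture, depth): 400x640x3 uint8, red, green, blue; 400x640 float32, mm along the optical axis (not along the pixel's ray), 0 where there is no reading.
- env.get_calibration(name): a dict with "intrinsics" (3x3 intrinsics, pixels), "D" ([k1, k2, p1, p2, k3] as OpenCV has them; the pictures are not rectified), "cam_to_world" (4x4, takes a point from camera to world coordinates); the wrist camera has in their place "T_tool_cam" (4x4, takes a point from camera to tool coordinates, whose origin is the TCP and whose axes are the flange's). Camera axes: x right, y up, looking along -z (the intrinsics and any distortion apply to the point x, -y, -z); pixel columns grow to the right and rows downward; lengths in mm; the calibration is good to about 2 mm. A picture is of the moment at which its call begins: read the wrist's pose just before it. get_calibration takes no time and is no camera call.
- env.job_done(): hands the job in; it is judged then, once.
The state is a dict: "t": time; "joints": joint angles; "qvel": joint speeds; "tau": joint torques, N m; "eef_pos": TCP position; "tcp_rot": TCP orientation; "ft_force": force on the tool from outside, world axes, zero at the start; "moment": the same for the moment, N m; "opening": opening from 0.0 (shut) to 1.0 (fully open); "grip_force": force on a finger pad.
Only numpy, scipy, OpenCV 4.12 (cv2) and the standard library are available. Lean on these libraries where they do the work, as an engineer would, in place of code of your own. Each camera call takes 0.05 s, during which the arm holds its last target. There are 200 camera calls.

## Working session

There is one attempt and no reset: what is moved stays moved. The work goes in short steps, Python scripts to look and compute and a tool call to move; the robot and the scene stay as the last step left them, time stands still between calls to the robot, and variables do not carry over. Pictures are saved under pics/ and viewed, at most 10 in all, crops included, and the job is handed in when it is done.

Besides the shell and the picture viewer there is one more tool, called after ">>>" as name(argument=value, ...) on one line, values as JSON. carry_out: Moves the arm, as the interface text tells. Its arguments: {"type":"object","properties":{"series":{"type":"array","items":{"type":"array","items":{"type":"number"}}}},"required":["series"]}

```bash
ls; mkdir -p pics; cat > h.py <<'E'
import numpy as np, cv2
from cell import env
from scipy.spatial.transform import Rotation as R
def T_tool(s=None):
    s=s or env.state(); T=np.eye(4); T[:3,:3]=R.from_euler('xyz',s['tcp_rot']).as_matrix(); T[:3,3]=s['eef_pos']; return T
def grab(n):
    c=env.get_calibration(n)
    M=T_tool()@np.array(c['T_tool_cam']) if n=='wrist' else np.array(c['cam_to_world'])
    im,d=env.read_camera(n)
    return im,d,np.array(c['intrinsics']),np.array(c['D'],float),M
def rays(px,K,D,M):
    u=cv2.undistortPoints(np.array(px,float).reshape(-1,1,2),K,D).reshape(-1,2)
    d=np.c_[u[:,0],-u[:,1],-np.ones(len(u))]
    return M[:3,3],d@M[:3,:3].T
def onplane(px,z,K,D,M):
    o,d=rays(px,K,D,M); return o+d*((z-o[2])/d[:,2])[:,None]
def cloud(d,K,D,M):
    v,u=np.mgrid[:d.shape[0],:d.shape[1]]
    o,r=rays(np.c_[u.ravel(),v.ravel()],K,D,M)
    return (o+r*d.reshape(-1,1)).reshape(*d.shape,3)
E
python3 - <<'E'
from h import *
print(env.state())
for n in ['scene','side','wrist']:
    im,d,K,D,M=grab(n); cv2.imwrite(f'pics/{n}0.png',im[:,:,::-1]); np.savez(f'pics/{n}0.npz',im=im,d=d,K=K,D=D,M=M); print(n,M.round(2).tolist(),D)
E
```

```text
pics
{'t': 0.0, 'joints': array([-1.05628849e-01,  4.91559074e-01,  1.55945079e+00, -2.98388592e-06,
        1.09166537e+00, -1.05588475e-01]), 'qvel': array([ 0.00010153,  0.00109544, -0.00117542,  0.00024395,  0.00072867,
        0.00184497]), 'tau': array([-9.52334158e-04, -6.12640929e+01, -2.58175153e+01,  6.92750537e-02,
        4.83079045e-02, -1.38641695e-05]), 'eef_pos': array([6.24969273e+02, 7.73234099e-03, 4.04161470e+02]), 'tcp_rot': array([-3.14051583e+00, -1.11463067e-04,  1.57075727e+00]), 'ft_force': array([ 0.57768139, -0.18714417, -0.22479005]), 'moment': array([-0.01218633, -0.00917992,  0.01128936]), 'grip_force': 0.0, 'opening': 1.0022859462319171}
scene [[0.53, 0.52, -0.67, -238.55], [-0.85, 0.33, -0.42, -540.27], [-0.0, 0.79, 0.62, 735.95], [0.0, 0.0, 0.0, 1.0]] [0.03350204 0.         0.         0.         0.        ]
side [[0.97, 0.16, -0.18, 304.6], [-0.24, 0.59, -0.77, -1040.89], [-0.02, 0.79, 0.61, 839.68], [0.0, 0.0, 0.0, 1.0]] [0.05596879 0.         0.         0.         0.        ]
wrist [[1.0, -0.0, 0.0, 624.78], [0.0, 0.96, 0.28, 78.51], [-0.0, -0.28, 0.96, 384.69], [0.0, 0.0, 0.0, 1.0]] [-0.01669425  0.          0.          0.          0.        ]
```

View pics/scene0.png

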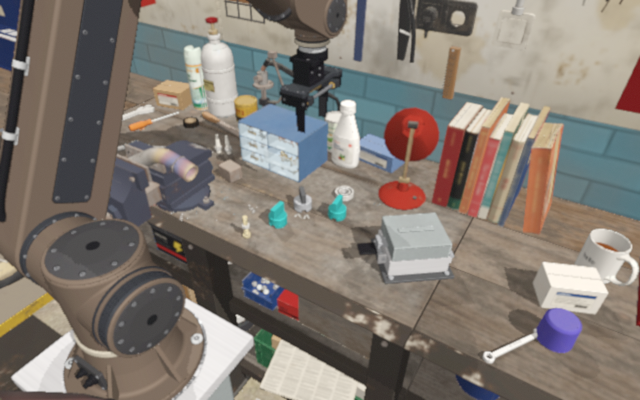

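View pics/side0.png

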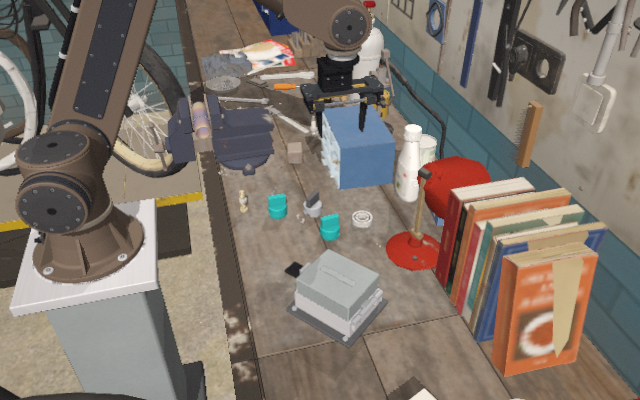

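View pics/wrist0.png

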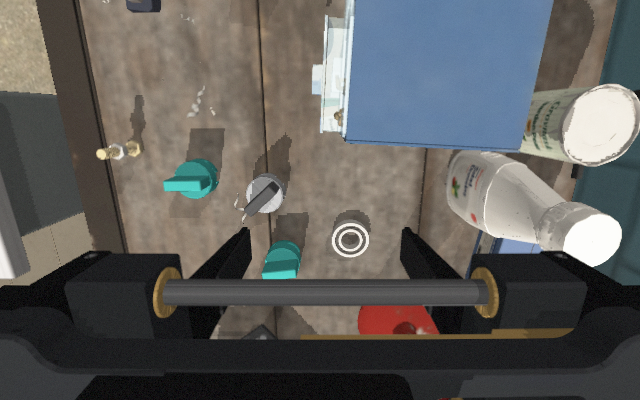

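Scene: jig with closed lid at (415,245), its pad at (368,248). Side: jig (338,290), pad (295,270). Wrist: the grey coupling at (263,197) between two turquoise decoys (190,180), (282,262); bearing (350,238), bolt (120,150).

```bash
python3 - <<'E'
from h import *
L=lambda n:np.load(f'pics/{n}0.npz')
for n,(r0,r1,c0,c1) in {'side':(235,350,275,395),'scene':(200,290,350,465)}.items():
    z=L(n); P=cloud(z['d'],z['K'],z['D'],z['M']); im=z['im'].astype(int)
    S=P[r0:r1,c0:c1].reshape(-1,3); I=im[r0:r1,c0:c1].reshape(-1,3)
    top=(S[:,2]>84)&(S[:,2]<100); h=np.histogram(S[:,2],bins=range(-10,110,5)); print(n,h[0])
    q=S[top][:,:2].astype(np.float32); print('lid',len(q),cv2.minAreaRect(q),np.median(S[top][:,2]))
    mid=(S[:,2]>12)&(S[:,2]<84); print('body',cv2.minAreaRect(S[mid][:,:2].astype(np.float32)))
    blk=(I.max(1)<55); b=S[blk&(S[:,2]>25)&(S[:,2]<60)]; print('pad',len(b),np.median(b,0) if len(b) else '',cv2.minAreaRect(b[:,:2].astype(np.float32)) if len(b) else '')
z=L('wrist'); P=cloud(z['d'],z['K'],z['D'],z['M']); im=z['im']
for nm,(u,v) in dict(drum=(270,185),bar=(262,201),teal1=(190,183),teal2=(283,262),bearing=(350,238),bolt=(105,153)).items(): print(nm,P[v,u].round(1),im[v,u])
S=P[165:235,225:305].reshape(-1,3)
s=S[(S[:,2]>51)&(S[:,2]<66)]; hsv=cv2.cvtColor(im,cv2.COLOR_RGB2HSV)[165:235,225:305].reshape(-1,3)
print('bar top',len(s),cv2.minAreaRect(s[:,:2].astype(np.float32)),np.median(s,0))
s=S[(S[:,2]>22)&(S[:,2]<36)];print('drum top',cv2.minEnclosingCircle(s[:,:2].astype(np.float32)))
cv2.imwrite('pics/c1.png',cv2.hconcat([cv2.resize(L('side')['im'][230:350,260:400],(700,600)[::1] if 0 else (560,480),interpolation=2)])[:,:,::-1])
E
```

```text
side [  33 2592 4616  983  333  195  145   98  114  116  115  299  286  248
  151  156  180  148  139  239 2215  352    0]
lid 2843 ((518.0933227539062, -342.07965087890625), (113.6716079711914, 132.6500244140625), 38.7512321472168) 92.83716348780342
body ((561.4485473632812, -265.2148132324219), (333.44183349609375, 213.90396118164062), 46.548397064208984)
pad 138 [ 446.57406498 -257.40332956   48.53142306] ((449.1186828613281, -257.2679443359375), (34.129547119140625, 31.24338150024414), 44.705013275146484)
scene [ 405 4279  532  604  241  198  144  137  136  161  296  231  127  132
  152  177  128  126  125 1292  646    0    0]
lid 1968 ((515.8075561523438, -343.5682373046875), (114.9703598022461, 130.67938232421875), 38.29033279418945) 89.36106414196081
body ((589.2985229492188, -317.4818115234375), (333.3517761230469, 209.52911376953125), 9.306475639343262)
pad 168 [ 448.30244384 -259.76981554   44.3701935 ] ((448.0104064941406, -259.3139343261719), (36.572113037109375, 38.62664031982422), 39.701324462890625)
drum [5.599e+02 2.000e-01 5.320e+01] [47 47 48]
bar [550.3 -18.   57.2] [101 101  99]
teal1 [468.4   3.6  57.2] [ 85 206 195]
teal2 [ 568.5 -107.8   37.5] [ 44 102  95]
bearing [ 6.595e+02 -9.010e+01 -6.000e-01] [81 75 67]
bolt [380.   38.9  62.4] [229 212 167]
bar top 418 ((547.5059814453125, -17.885225296020508), (43.553367614746094, 13.078411102294922), 42.20372009277344) [548.40728598 -16.72657907  58.1469973 ]
drum top ((547.1859130859375, -18.343358993530273), 24.00564193725586)
```

View pics/c1.png

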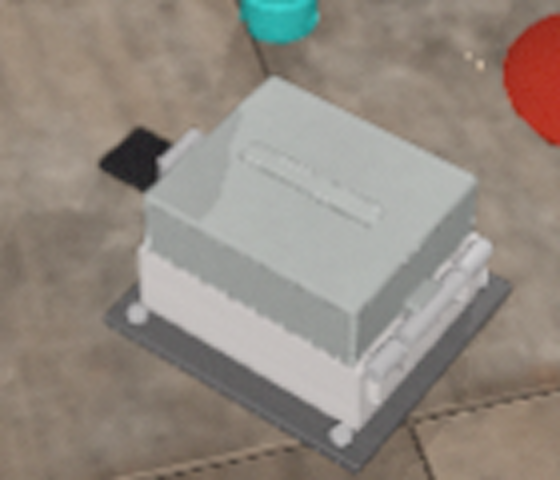

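>>> carry_out(series=[[-0.05, -0.035, 0, -8, 0], [-0.1, -0.07, 0, -16, 0], [-0.15, -0.105, 0, -24, 0], [-0.2, -0.14, 0, -32, 0], [-0.257, -0.177, 0.02, -38.5, 0], [-0.257, -0.177, 0.07, -38.5, 0], [-0.257, -0.177, 0.12, -38.5, 0], [-0.257, -0.177, 0.12, -38.5, 0], [-0.257, -0.177, 0.12, -38.5, 0]])

```text
t: 1.27
eef_pos: [448.5, -257.1, 286.1]
tcp_rot: [3.141, 0.001, 2.243]
ft_force: [-0.3, 1.0, -0.3]
opening: 0.112
grip_force: 0.0
```

>>> carry_out(series=[[0, 0, 0.03, 0, 0], [0, 0, 0.042, 0, 0], [0, 0, 0.047, 0, 0], [0, 0, 0.05, 0, 0], [0, 0, 0.053, 0, 0], [0, 0, 0.056, 0, 0], [0, 0, 0.057, 0, 0], [0, 0, 0.057, 0, 0]])

```text
t: 2.28
eef_pos: [447.5, -256.0, 229.1]
tcp_rot: [-3.141, -0.002, 2.243]
ft_force: [-5.8, 9.4, 17.9]
opening: 0.003
grip_force: 10.0
```

```bash
python3 - <<'E'
from h import *
im,d,K,D,M=grab('side'); P=cloud(d,K,D,M)
S=P[150:350,275:450].reshape(-1,3); S=S[(abs(S[:,0]-560)<140)&(abs(S[:,1]+380)<140)]
print(env.state()['ft_force'],np.histogram(S[:,2],bins=range(0,260,20)))
E
```

```text
[-6.24074964  9.93939159 17.36906077] (array([4219,  746, 1685,  358,  575,  551,  813,  862,  949,  997,  214,
        290]), array([  0,  20,  40,  60,  80, 100, 120, 140, 160, 180, 200, 220, 240]))
```

>>> carry_out(series=[[0, 0, -0.03, 0, 0], [0, 0, -0.08, 0, 0], [0, 0, -0.13, 0, 0], [-0.03, 0, -0.17, 0, 0], [-0.07, 0, -0.175, 0, 0.45], [-0.107, 0, -0.175, 0, 0.45], [-0.107, 0, -0.175, 0, 0.45], [-0.107, 0, -0.175, 0, 0.45]])

```text
t: 3.32
eef_pos: [514.2, -340.2, 402.9]
tcp_rot: [-3.142, -0.0, 2.243]
ft_force: [-0.5, -0.1, -0.4]
opening: 0.368
grip_force: 0.0
```

```bash
python3 - <<'E'
from h import *
im,d,K,D,M=grab('wrist'); np.savez('pics/wrist1.npz',im=im,d=d,K=K,D=D,M=M); cv2.imwrite('pics/wrist1.png',im[:,:,::-1]); print(env.state()['eef_pos'])
E
```

```text
[ 514.15883939 -340.08055114  403.04127824]
```

View pics/wrist1.png

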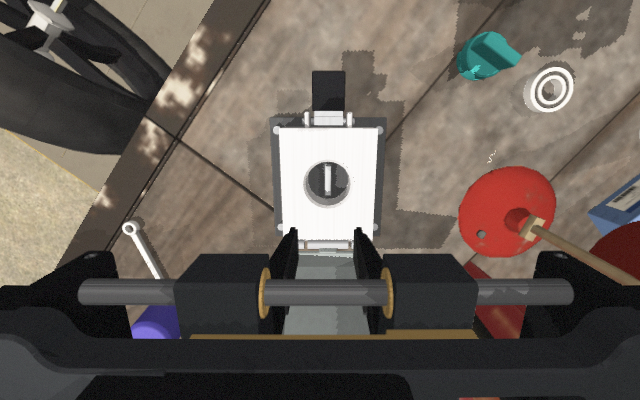

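The lid is open; the well is at (327,184), with the bright blade running almost vertically at (328,180), i.e. near jig x.

```bash
python3 - <<'E'
from h import *
z=np.load('pics/wrist1.npz'); im,d,K,D,M=[z[k] for k in('im','d','K','D','M')]
g=cv2.cvtColor(im,cv2.COLOR_RGB2GRAY); P=cloud(d,K,D,M)
dark=((g<190)).astype(np.uint8); dark[:155]=0;dark[215:]=0;dark[:,:295]=0;dark[:,360:]=0
c=max(cv2.findContours(dark,0,1)[0],key=cv2.contourArea)[:,0]
m=onplane(c,50,K,D,M); e=cv2.fitEllipse(m[:,:2].astype(np.float32)); print('mouth',e, cv2.minEnclosingCircle(m[:,:2].astype(np.float32)))
top=(abs(P[...,2]-50)<6); top[225:]=0; top[:128]=0;q=P[top][:,:2]; q=q[np.linalg.norm(q-[514,-340],axis=1)<100]; print('top',cv2.minAreaRect(q.astype(np.float32)),np.median(P[top][:,2]))
b=np.zeros_like(g); cv2.fillPoly(b,[c.astype(np.int32)],1); b=cv2.erode(b,np.ones((9,9)))
print(P[180,328],P[180,315],P[195,340])
br=((g>150)&(b>0)).astype(np.uint8); n,l,s,ce=cv2.connectedComponentsWithStats(br); i=1+np.argmax(s[1:,4]); print(s[i],ce[i])
c=np.argwhere(l==i)[:,::-1]; w=onplane(c,31,K,D,M); r=cv2.minAreaRect(w[:,:2].astype(np.float32)); print('blade',r)
v=np.linalg.svd(w[:,:2]-w[:,:2].mean(0))[2][0]; print(w.mean(0),np.degrees(np.arctan2(v[1],v[0]))%180)
hm=(b>0)&(abs(P[...,2]-31)<4); w=P[hm]; print(len(w),cv2.minAreaRect(w[:,:2].astype(np.float32)))
cv2.imwrite('pics/c2.png',cv2.resize(im[145:225,285:370],(595,560),interpolation=2)[:,:,::-1])
E
```

```text
mouth ((514.4264526367188, -338.30340576171875), (51.265987396240234, 53.202415466308594), 145.59527587890625) ((514.5637817382812, -338.9698791503906), 27.37592124938965)
top ((511.4686584472656, -332.412109375), (110.37408447265625, 114.29600524902344), 38.4894905090332) 50.364242991181186
[ 515.49872002 -336.87198575   31.2873517 ] [ 503.8471081  -348.38789267   23.2193195 ] [ 540.7780733  -343.86039578   23.6629655 ]
[325 166   6  29 165] [327.48484848 179.47878788]
blade ((515.2257690429688, -337.47149658203125), (6.218139171600342, 35.2298469543457), 38.50254821777344)
[ 514.68322809 -336.86306242   31.        ] 128.8063283943897
190 ((510.8657531738281, -346.26678466796875), (25.557201385498047, 44.275699615478516), 36.780067443847656)
```

View pics/c2.png

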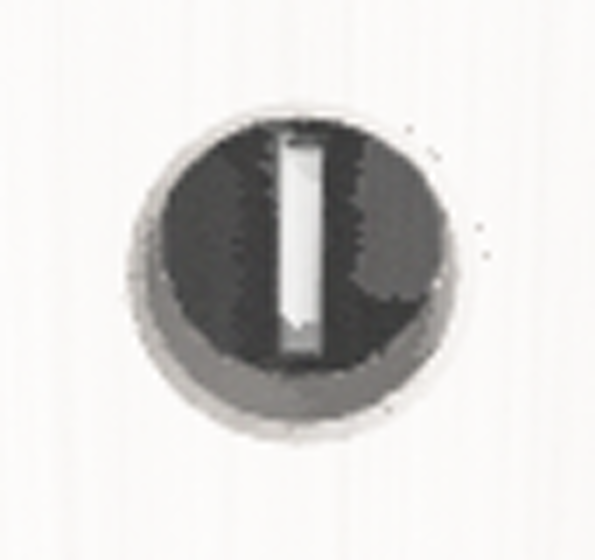

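>>> carry_out(series=[[0.025, 0.025, 0, 9, 0.5], [0.05, 0.05, 0, 18, 0.5], [0.08, 0.08, 0, 28, 0.5], [0.11, 0.11, 0, 38, 0.5], [0.14, 0.14, 0, 48, 0.5], [0.17, 0.17, 0, 58, 0.5], [0.2, 0.2, 0, 68, 0.5], [0.231, 0.226, 0.03, 78, 0.5], [0.231, 0.226, 0.06, 86.3, 0.5], [0.231, 0.226, 0.083, 86.3, 0.5], [0.231, 0.226, 0.083, 86.3, 0.5], [0.231, 0.226, 0.083, 86.3, 0.5]])

```text
t: 4.88
eef_pos: [547.6, -19.2, 320.9]
tcp_rot: [3.141, -0.001, 0.737]
ft_force: [0.3, 0.3, 0.1]
opening: 0.499
grip_force: 0.0
```

```bash
python3 - <<'E'
from h import *
im,d,K,D,M=grab('wrist'); s=env.state(); print(s['eef_pos'],s['tcp_rot'],s['opening'])
P=cloud(d,K,D,M); near=np.linalg.norm(P[...,:2]-[547.4,-18.1],axis=2)<32
hsv=cv2.cvtColor(im,cv2.COLOR_RGB2HSV); near&=hsv[...,1]<90
w=P[near&(P[...,2]>52)&(P[...,2]<66)]; print('bar',len(w),cv2.minAreaRect(w[:,:2].astype(np.float32)),np.median(w[:,2]))
w=P[near&(P[...,2]>25)&(P[...,2]<34)]; print('drum',len(w),cv2.minEnclosingCircle(w[:,:2].astype(np.float32)))
E
```

```text
[547.66914344 -19.23149152 320.97485423] [ 3.14021962e+00 -1.12964458e-03  7.36674926e-01] 0.4997321173771126
bar 720 ((546.9512939453125, -18.287372589111328), (43.812896728515625, 12.494519233703613), 42.4965705871582) 58.207756306000036
drum 1181 ((547.1092529296875, -18.258459091186523), 23.90578842163086)
```

>>> carry_out(series=[[0, -0.001, 0.04, 0, 0.5], [0, -0.001, 0.075, 0, 0.5], [0, -0.001, 0.097, 0, 0.5], [0, -0.001, 0.097, 0, 0.5], [0, -0.001, 0.097, 0, 0.0], [0, -0.001, 0.097, 0, 0.0], [0, -0.001, 0.097, 0, 0.0], [0, -0.001, 0.097, 0, 0.0], [0, -0.001, 0.097, 0, 0.0]])

```text
t: 6.05
eef_pos: [547.1, -18.5, 223.1]
tcp_rot: [3.141, -0.0, 0.737]
ft_force: [-0.9, 1.4, 6.4]
opening: 0.136
grip_force: 30.0
```

>>> carry_out(series=[[0, 0, -0.03, 0, 0], [0, 0, -0.07, 0, 0], [0, 0, -0.11, 0, 0], [-0.025, 0.022, -0.11, -9, 0], [-0.05, 0.045, -0.11, -18, 0], [-0.08, 0.072, -0.11, -28, 0], [-0.11, 0.099, -0.11, -38, 0], [-0.14, 0.126, -0.11, -48, 0], [-0.17, 0.153, -0.11, -58, 0], [-0.2, 0.18, -0.11, -68, 0], [-0.225, 0.202, -0.11, -77, 0], [-0.239, 0.215, -0.11, -86.5, 0], [-0.239, 0.215, -0.11, -86.5, 0], [-0.239, 0.215, -0.11, -86.5, 0]])

```text
t: 7.8
eef_pos: [514.3, -337.7, 332.4]
tcp_rot: [-3.142, -0.001, 2.243]
ft_force: [-0.0, -0.2, -3.6]
opening: 0.134
grip_force: 30.0
```

```bash
python3 - <<'E'
from h import *
im,d,K,D,M=grab('wrist'); s=env.state(); print(s['eef_pos'],s['tcp_rot'],s['opening'],s['ft_force'])
im2=grab('side')[0]
cv2.imwrite('pics/c3.png',cv2.hconcat([cv2.resize(im[80:280,200:440],(400,333)),cv2.resize(im2[180:340,260:450],(396,333))])[:,:,::-1])
E
```

```text
[ 514.45755896 -337.5085784   332.51730642] [ 3.14159015e+00 -7.91261698e-04  2.24428222e+00] 0.13755664661550304 [-0.81649345  0.0189624  -3.40871103]
```

View pics/c3.png

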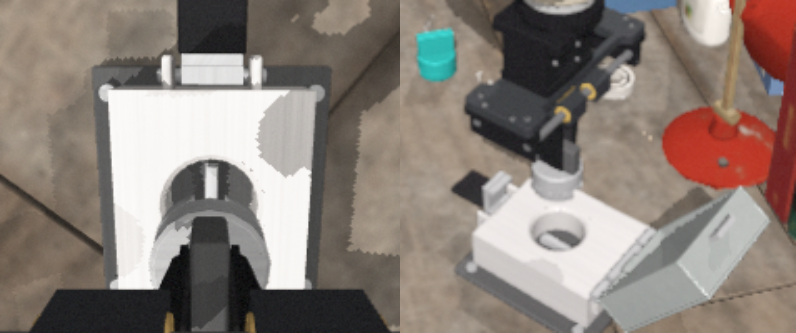

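Coupling hangs over the well, bar in line with the blade (left crop (210,180)); lid leans back clear. Descending gently.

>>> carry_out(series=[[-0.001, 0, 0.03, 0, 0], [-0.001, 0, 0.05, 0, 0], [-0.001, 0, 0.056, 0, 0], [-0.001, 0, 0.06, 0, 0], [-0.001, 0, 0.064, 0, 0], [-0.001, 0, 0.064, 0, 0]])

```text
t: 8.65
eef_pos: [515.0, -339.1, 269.0]
tcp_rot: [3.141, 0.0, 2.246]
ft_force: [0.3, -0.8, -2.4]
opening: 0.134
grip_force: 30.0
```

>>> carry_out(series=[[0, 0, 0.004, 0, 0], [0, 0, 0.008, 0, 0], [0, 0, 0.012, 0, 0], [0, 0, 0.014, 0, 0], [0, 0, 0.016, 0, 0], [0, 0, 0.016, 0, 0]])

```text
t: 9.4
eef_pos: [515.0, -339.1, 252.6]
tcp_rot: [3.142, -0.0, 2.246]
ft_force: [0.7, -0.7, -3.2]
opening: 0.138
grip_force: 30.0
```

>>> carry_out(series=[[0, 0, 0.002, 0, 0], [0, 0, 0.004, 0, 0], [0, 0, 0.006, 0, 0], [0, 0, 0.0068, 0, 0], [0, 0, 0.0068, 0, 0]])

```text
t: 10.02
eef_pos: [515.0, -339.1, 245.9]
tcp_rot: [3.142, -0.0, 2.246]
ft_force: [-0.1, -0.8, -2.4]
opening: 0.138
grip_force: 30.0
```

Nearly home with no resistance; release (it drops the last millimetre) and withdraw.

>>> carry_out(series=[[0, 0, 0.0005, 0, 0.4], [0, 0, 0.0005, 0, 0.4], [0, 0, 0.0005, 0, 0.4], [0, 0, 0.0005, 0, 0.4], [0, 0, -0.02, 0, 0.4], [0, 0, -0.06, 0, 0.4], [0, 0, -0.12, 0, 0.4], [0, 0, -0.155, 0, 0.4], [0, 0, -0.155, 0, 0.4], [0, 0, -0.155, 0, 0.4]])

```text
t: 11.28
eef_pos: [514.8, -338.9, 400.1]
tcp_rot: [-3.141, -0.001, 2.246]
ft_force: [-0.4, 0.1, -0.1]
opening: 0.401
grip_force: 0.0
```

```bash
python3 - <<'E'
from h import *
im,d,K,D,M=grab('wrist'); s=env.state(); print(s['eef_pos'],s['opening'],s['ft_force'])
P=cloud(d,K,D,M); near=np.linalg.norm(P[...,:2]-[514.7,-338.5],axis=2)<30
w=P[near&(P[...,2]>68)&(P[...,2]<100)]; print('bar',len(w),cv2.minAreaRect(w[:,:2].astype(np.float32)),np.median(w[:,2]))
w=P[(abs(P[...,2]-50)<5)&(np.linalg.norm(P[...,:2]-[514.7,-338.5],axis=2)<70)]; print('jig top',np.median(w[:,2]))
im2=grab('side')[0]
cv2.imwrite('pics/c4.png',cv2.hconcat([cv2.resize(im[80:280,200:440],(400,333)),cv2.resize(im2[180:340,260:450],(396,333))])[:,:,::-1])
E
```

```text
[ 514.87573977 -339.00137634  399.61455129] 0.4001112397722622 [0.16267772 0.06113733 0.25004393]
bar 494 ((514.432861328125, -338.6732177734375), (11.934012413024902, 43.33977127075195), 38.787803649902344) 80.22719511386924
jig top 50.47292304970608
```

View pics/c4.png

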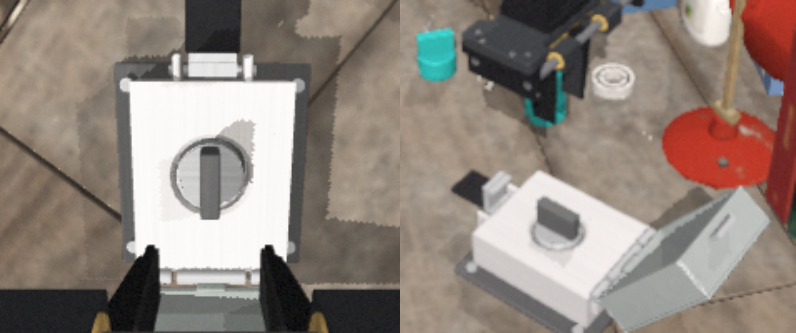

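The coupling sits upright in the well (left crop (210,178)), bar top at 80 mm as it should be when home, lid open, gripper clear.

```bash
python3 -c "
from cell import env
print(env.job_done())"
```

```text
the job is handed in; nothing more can be done
None
```

The lid is open and the coupling is released and fully home on the drive blade (bar top measured at 80 mm, within 1 mm of the well axis). I handed the job in at about 11 s; no verdict came back.

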